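# Third hand for a heatsink at the repair bench

## Robot

A 6-joint arm with a two-finger parallel gripper is mounted at the origin on the work surface. World frame = base frame: x ahead of the robot, y to its left, z up, the work surface at z = 0. Lengths are in mm, angles in rad, forces in N, time in s.
With the tool pointing down it reaches from about 275 to 1000 mm from the base axis. Payload 8.4 kg.
Tool frame: the origin (TCP) lies at the very end of the fingers, on their centre line; the grasp point (between the pads) lies 19 mm behind it (r.tcp_to_grasp is the distance from the TCP to the grasp point, in mm); z points along the fingers, y is the line along which they close (so a half turn about z gives the same grasp; the last joint's range is limited). The gripper opens to 85 mm and grips with 20 to 120 N. Pads are 22 mm wide; open, the fingers measure 114 mm over their backs; the gripper's body (76 mm by 85 mm) begins 54 mm behind the grasp point. The pads swing forward as they close: fully open they stand 13 mm farther back than shut.
Start: joints at [1.345, 0.353, 1.633, -0, 1.155, -0.002], TCP at [138.709, 609.416, 231.281] pointing down, gripper open.
Joint ranges: [-2.63, 2.63], [-0.92, 2.1], [0.06, 2.66], [-1.3, 4.44], [0, 2.69], [-3.02, 3.02]. Speed limits (rad/s): [2.22, 2.22, 2.79, 3.14, 3.14, 3.14].

## Interface

Orientations are given as [roll, pitch, yaw] about the fixed x, y, z axes, in that order (R = Rz(yaw) Ry(pitch) Rx(roll)).
In Python, from rig import r gives the robot as it stands. The module is installed in compiled form; this text tells all that it offers.
- The arm moves only by the tool play_rows, never from a script. Its argument "rows" is a list of rows, each an object with "dp": the shift along the tool's x, y, z in units of 40 mm (1.0 is 40 mm), a list of three; "turn": the turn, a rotation vector about the tool's x, y, z in units of 6 degrees (1.0 is 6 degrees), a list of three; "fingers": the closure, from 0 (fully open) to 1 (shut). In form: [{"dp": [tx, ty, tz], "turn": [wx, wy, wz], "fingers": fingers}, ...]. A call has 1 to 5 rows; each row shifts and turns the commanded pose from where the row before left it, along the tool's axes as they then stand; what a row does not reach is not made up. A row lasts 1/12 s, in which the tool goes at most 41.7 mm and 7.16 degrees, less where a joint would pass 70% of its speed; a pose out of reach is approached as far as the arm can. A call is refused whole if a number of a shift passes 1 or a number of a turn 1, either way. A call with a gripper value outside its range is refused whole. The fingers move at their own pace and stop on an object; "force" is the grip in N (left out, the last holds). Time passes only in rows, so rows that do not move let the fingers close. It gives the time, the measured TCP pose, the force, the opening and the grip force at its end, in the units of the state.
- r.sense(): the state, without advancing time (a new reading comes with each control period).
- r.grab_frame(name): name is "side" or "top" or "wrist"; returns a dict with "pixels" (400x640x3 uint8, red, green, blue), "fx", "fy", "cx", "cy" (pixels), "pose" (4x4, takes a point from camera to world coordinates). Camera axes: x right, y down, z forward; pixel columns grow to the right and rows downward; lengths in mm; the calibration is good to about 2 mm. A picture is of the moment at which its call begins. There is no depth.
- r.sign_off(): hands the job in; it is judged then, once.
The state is a dict: "clock": time; "qpos": joint angles; "qvel": joint speeds; "joint_efforts": joint torques, N m; "eef_pos": TCP position; "tcp_rot": TCP orientation; "contact_force": force on the tool from outside, world axes, zero at the start; "wrist_torque": the same for the moment, N m; "opening": opening from 0.0 (shut) to 1.0 (fully open); "grasp_force": force on a finger pad.
Only numpy, scipy, OpenCV 4.12 (cv2) and the standard library are available. Lean on these libraries where they do the work, as an engineer would, in place of code of your own. Each camera call takes 0.05 s, during which the arm holds its last target. There are 200 camera calls.

## Task

Unlock the assembly fixture with the dark bed by sliding the orange grip of its transport lock all the way to its end stop. Then stand the silver finned heatsink upright on the fixture's bed, flat back square to and centred on the white sprung backstop, and press it on gently until the red pointer stands over the middle of the green mark (a steady push of about 8 newtons; never ram it). Finish while still holding it pressed like that with the gripper, so that a colleague can fasten it, and leave the other things on the bench where they are.

Things in the scene. Friction and masses are not known exactly. Their poses are not given: they have to be found in the camera images.
- jig: Fixed assembly fixture. Dark steel bed, x -90 to 100, y -70 to 170 mm in this frame, top 12 mm above the bench. Origin on the bench in front of the backstop's middle; +x level towards the backstop (roughly away from the robot), +y left along the lock's slide, z up. Blue spring housing behind the backstop: x 62 to 92, y -40 to 40, scale and green mark on its top, 64 mm high. Lock's end block at y 162, 26 high.
- backstop_face (a point): White sprung backstop plate, 44 wide (y), 52 high, 8 mm thick. This point: centre of its front face, which looks to the fixture's -x, 40 mm above the bench; at rest at x 30, y 0 mm of the fixture, and it moves with the plate. Axes as the fixture's.
- backstop (a joint): How far the backstop plate is pushed back along the fixture's +x, m: 0 at rest, 0.016 at its hard end. Its spring gives 1 N per mm from zero (8 N at 0.008). The red pointer on top moves with the plate; it enters the green mark at 0.005, is at its middle at 0.008, leaves it at 0.011.
- lock_grip (a point): Centre of the transport lock's orange grip at the height to grip, 54 mm above the bench; fixture x 5, y 50 mm + joint. Upright block 14 mm in x, 26 in y, top 68 mm above the bench. Under it a flat steel bar, 20 mm wide, 14 to 26 mm above the bench, reaches from 15 mm on the +y side to 85 mm on the -y side of the grip; when locked it blocks the bay before the backstop. Axes as the fixture's.
- lock (a joint): How far the transport lock is slid along the fixture's +y, m: starts between 0 and 0.03 (locked), 0.09 at the end stop (bay free). About 2 N of friction; stays where it is left.
- heatsink_center (a point): Centre of the loose silver heatsink, 36 deep (x), 44 wide (y), 60 mm tall (z), 0.1 to 0.2 kg; 30 mm above its foot. It starts standing upright on the bench, flat back roughly away from the robot. +x points out of the flat back, 18 mm from the centre; five upright fins look to -x. The outer fins are flat cheeks 44 mm apart, to grip across y.
- heatsink_back (a point): Centre of the heatsink's flat back, 18 mm from its centre along its +x, 30 mm above its foot.
- black_sink: Small black heatsink, 36 x 36 x 26 mm, lying loose: leave alone. Origin under its centre.
- multimeter: Green and black multimeter, 150 x 82 x 46 mm, lying loose: leave alone. Origin under its centre.
- screwdriver: Yellow screwdriver, 180 mm long, lying loose: leave alone.
- pliers: Red-handled pliers, 160 mm long, 14 mm thick, lying loose: leave alone. Origin under the pivot.
- flux_bottle: Amber bottle with a red cap, 48 mm across, 110 mm tall: leave alone. Origin under its centre.
- pot: Blue plastic pot, 70 mm across, 75 mm tall: leave alone. Origin under its centre.
Not all that is in view belongs to the job. Of the things that look like the part that bears heatsink_center, take the one that is nearest to the robot's base at the start.

How it is judged (in metres and radians):
On the way, in this order (a step that is already met when the one before it is completed fails the run):
1. the transport lock is slid to its end stop (value of joint lock above 0.085 m), for 0.2 s.
2. the heatsink stands in front of the backstop and presses on it with 4.5 to 12.5 N (angle between heatsink_center's own z axis and vertical below 0.1 rad and angle between the x axis of heatsink_center and the x axis of jig, either way round below 0.1 rad and y of heatsink_center in the frame of jig between -0.007 and 0.007 m and z of heatsink_center in the frame of jig between 0.037 and 0.048 m and distance between heatsink_back and backstop_face below 0.012 m and contact force between heatsink and backstop between 4.5 and 12.5 N), for 0.3 s.
At the end, for the whole second after the job is handed in: Lock within 5 mm of its end stop; heatsink upright on the bed (0.1 rad, within 6 mm), back square to the backstop (0.1 rad) and centred within 7 mm, pressing on it with 4.5 to 12.5 N, at rest, the fingers still holding it (all of step 2 and value of joint lock above 0.085 m and value of joint backstop below 0.0145 m and contact force between the fingers and heatsink above 2 N and linear speed of heatsink below 0.01 m/s); the arm keeps its last pose, push and grip.
It fails at once if the heatsink is rammed against the backstop with more than 30 N (contact force between heatsink and backstop above 30 N).
It fails at once if another thing on the bench is disturbed (moved more than 30 mm) (distance of any of black_sink, multimeter, screwdriver, pliers, flux_bottle, pot from where it was at the start of the episode above 0.03 m).
It also fails if it takes over 56 s, if anything falls off the work surface, if the arm or the gripper's body presses on something with over 40 N, if the wrist force passes 120 N, or if a joint passes its speed limit or range.

## Working session

There is one attempt and no reset: what is moved stays moved. The work goes in short steps, Python scripts to look and compute and a tool call to move; the robot and the scene stay as the last step left them, time stands still between calls to the robot, and variables do not carry over. Pictures are saved under pics/ and viewed, at most 10 in all, crops included, and the job is handed in when it is done.

Besides the shell and the picture viewer there is one more tool, called as a command line: name --argument value ..., lists and objects as JSON in quotes. play_rows: Moves the arm, as the interface text tells. Its arguments: {"type":"object","properties":{"rows":{"type":"array"},"force":{"type":"number"}},"required":["rows"]}

```bash
mkdir -p pics; cat > h.py <<'E'
from rig import r
import cv2, numpy as np, pickle
def snap(cam,name):
    f=r.grab_frame(cam); cv2.imwrite(f'pics/{name}.png',cv2.cvtColor(f['pixels'],cv2.COLOR_RGB2BGR)); pickle.dump(f,open(f'pics/{name}.pkl','wb')); return f
def load(name): return pickle.load(open(f'pics/{name}.pkl','rb'))
def px(f,u,v,z):
    P=f['pose']; d=P[:3,:3]@np.array([(u-f['cx'])/f['fx'],(v-f['cy'])/f['fy'],1]); o=P[:3,3]
    return o+d*(z-o[2])/d[2]
def proj(f,p):
    P=f['pose']; c=P[:3,:3].T@(np.asarray(p,float)-P[:3,3]); return np.array([f['fx']*c[0]/c[2]+f['cx'],f['fy']*c[1]/c[2]+f['cy']])
E
python3 - <<'E'
from h import *
np.set_printoptions(precision=3,suppress=True)
for c in('top','side'):
    f=snap(c,c+'0'); print(f['pose'],f['fx'],f['cx'],f['cy'])
print(r.sense())
E
```

```text
[[   0.026   -0.985    0.171  288.457]
 [  -1.      -0.029   -0.012   25.776]
 [   0.016   -0.171   -0.985 1565.819]
 [   0.       0.       0.       1.   ]] 458.31047720212894 323.4572805907531 193.17754587065755
[[   0.913   -0.265    0.309  163.471]
 [  -0.407   -0.587    0.7   -850.442]
 [  -0.004   -0.765   -0.644  857.585]
 [   0.       0.       0.       1.   ]] 471.51269884617284 320.02579743386866 192.22353758268906
{'clock': 0.1, 'qpos': array([ 1.345,  0.354,  1.634, -0.   ,  1.155, -0.002]), 'qvel': array([-0.001,  0.001, -0.002, -0.   ,  0.001, -0.001]), 'joint_efforts': array([ -0.001, -60.636, -34.282,   0.   ,   0.004,  -0.   ]), 'eef_pos': array([138.625, 609.012, 230.639]), 'tcp_rot': array([-3.14 ,  0.   ,  2.918]), 'contact_force': array([ 0.021, -0.376, -0.112]), 'wrist_torque': array([0.011, 0.053, 0.015]), 'grasp_force': 0.0, 'opening': 1.0000565815518212}
```

View pics/top0.png

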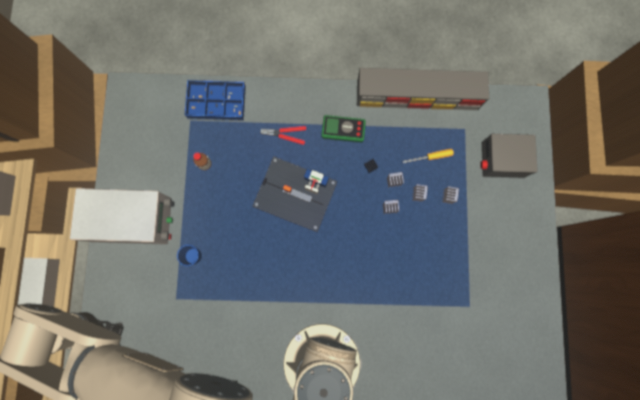

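View pics/side0.png

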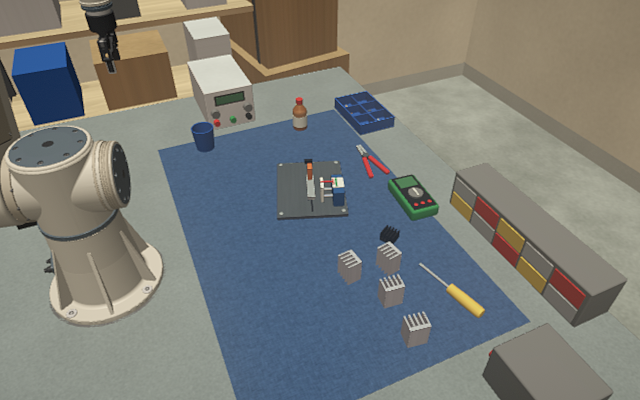

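Both views show the jig at about (295,193) in the top view, with four silver heatsinks at (392,206), (421,192), (396,179) and (452,194). The one at (392,206) looks nearest to the base. I'll zoom in on both views.

```bash
python3 - <<'E'
from h import *
f=load('top0'); g=load('side0')
for u,v in((392,206),(421,192),(396,179),(452,194)):
    p=px(f,u,v,45); print(p,np.hypot(*p[:2]))
a=cv2.imread('pics/top0.png')[150:235,245:405]; b=cv2.imread('pics/side0.png')[150:290,265:375]
cv2.imwrite('pics/c1.png',cv2.resize(a,None,fx=5,fy=5,interpolation=cv2.INTER_CUBIC))
cv2.imwrite('pics/c2.png',cv2.resize(b,None,fx=4,fy=4,interpolation=cv2.INTER_CUBIC))
E
```

```text
[ 515.64385845 -223.61137181   45.        ] 562.0414881110026
[ 566.29934269 -321.86390329   45.        ] 651.3764792892993
[ 608.66331058 -237.15774641   45.        ] 653.2341252049017
[ 562.49621962 -427.00849487   45.        ] 706.2140268917624
```

View pics/c1.png

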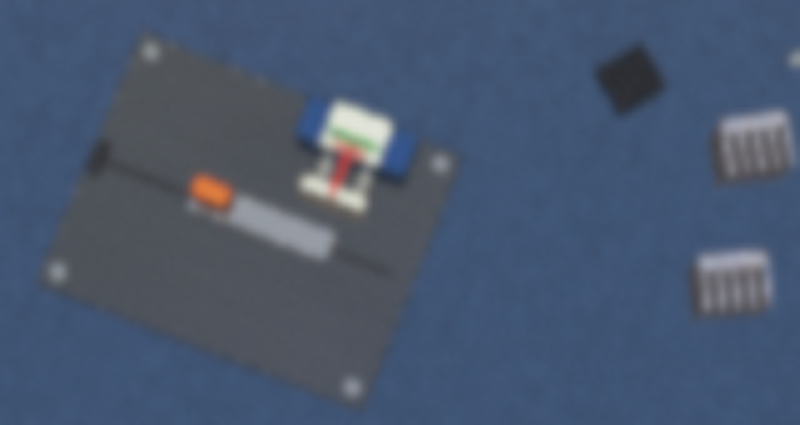

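View pics/c2.png

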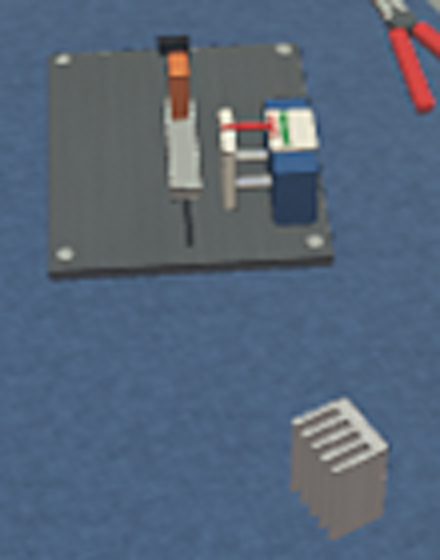

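The crops show the fixture with its bed corners at crop-1 px (145,35), (460,155), (360,408) and (42,290), and the orange grip's top at about (212,190). The target heatsink's top runs from (697,255) to (770,310), with its flat back facing up in the image.

```bash
cat >> h.py <<'E'
def fit2(J,W):
    J=np.array(J,float)[:,:2];W=np.array(W)[:,:2];a=J-J.mean(0);b=W-W.mean(0)
    t=np.arctan2((a[:,0]*b[:,1]-a[:,1]*b[:,0]).sum(),(a*b).sum()); R=np.array([[np.cos(t),-np.sin(t)],[np.sin(t),np.cos(t)]])
    o=W.mean(0)-R@J.mean(0); return t,o,np.linalg.norm(W-(J@R.T+o),axis=1)
E
python3 - <<'E'
from h import *
f=load('top0'); c=lambda u,v,z:px(f,245+u/5-.4,150+v/5-.4,z)
t,o,e=fit2([(100,170),(100,-70),(-90,-70),(-90,170)],[c(145,35,12),c(460,155,12),c(360,408,12),c(42,290,12)])
print(t,o,e)
R=np.array([[np.cos(t),-np.sin(t)],[np.sin(t),np.cos(t)]])
print('grip jig',R.T@(c(212,190,68)[:2]-o))
print('hs',[c(u,v,60) for u,v in((698,255),(768,250),(772,308),(703,314))])
print(R)
E
```

```text
-0.33637819302180944 [532.45281943  59.78143424] [2.85128676 2.41986461 4.53679075 4.04424817]
grip jig [ 6.66116421 76.25430128]
hs [array([ 530.84130637, -195.08400506,   60.        ]), array([ 535.56988308, -241.86508406,   60.        ]), array([ 496.61998655, -244.46560846,   60.        ]), array([ 491.2962271, -198.5522771,   60.       ])]
[[ 0.94395631  0.33007044]
 [-0.33007044  0.94395631]]
```

play_rows --rows '[{"dp": [-0.8,-0.58,0],"turn": [0,0,0],"fingers": 0},{"dp": [-0.8,-0.58,0],"turn": [0,0,0],"fingers": 0},{"dp": [-0.8,-0.58,0],"turn": [0,0,0],"fingers": 0},{"dp": [-0.8,-0.58,0],"turn": [0,0,0],"fingers": 0},{"dp": [-0.8,-0.58,0],"turn": [0,0,0],"fingers": 0}]' --force 40

```text
clock: 0.52
eef_pos: [269.6, 459.1, 231.0]
tcp_rot: [-3.141, -0.0, 2.918]
contact_force: [0.2, 0.0, -0.1]
opening: 1.002
grasp_force: 0.0
```

play_rows --rows '[{"dp": [-0.8,-0.58,0],"turn": [0,0,0],"fingers": 0},{"dp": [-0.8,-0.58,0],"turn": [0,0,0],"fingers": 0},{"dp": [-0.8,-0.58,0],"turn": [0,0,0],"fingers": 0},{"dp": [-0.8,-0.58,0],"turn": [0,0,0],"fingers": 0},{"dp": [-0.8,-0.58,0],"turn": [0,0,0],"fingers": 0}]'

```text
clock: 0.93
eef_pos: [400.0, 310.4, 231.2]
tcp_rot: [-3.141, -0.0, 2.918]
contact_force: [1.4, 0.6, -0.2]
opening: 1.004
grasp_force: 0.0
```

play_rows --rows '[{"dp": [-0.8,-0.58,0],"turn": [0,0,0],"fingers": 0},{"dp": [-0.8,-0.58,0],"turn": [0,0,0],"fingers": 0},{"dp": [-0.8,-0.58,0],"turn": [0,0,0.54],"fingers": 0},{"dp": [0,0,0],"turn": [0,0,0.54],"fingers": 0},{"dp": [0,0,0],"turn": [0,0,0],"fingers": 0}]'

```text
clock: 1.35
eef_pos: [478.4, 221.2, 230.9]
tcp_rot: [-3.141, -0.0, 2.798]
contact_force: [-0.3, 0.4, -0.6]
opening: 1.001
grasp_force: 0.0
```

```bash
python3 - <<'E'
from h import *
f=snap('wrist','w1'); s=r.sense(); print(s['clock'],s['eef_pos'],s['tcp_rot']);print(f['pose'])
E
```

```text
1.4 [477.47953261 222.22329379 230.89636515] [-3.14116270e+00 -8.63969839e-04  2.80331638e+00]
[[ 3.36756762e-01  9.02183074e-01  2.69556274e-01  4.08611277e+02]
 [ 9.41591672e-01 -3.22688439e-01 -9.63187183e-02  2.45607055e+02]
 [ 8.55759603e-05  2.86247922e-01 -9.58155582e-01  3.73754588e+02]
 [ 0.00000000e+00  0.00000000e+00  0.00000000e+00  1.00000000e+00]]
```

View pics/w1.png

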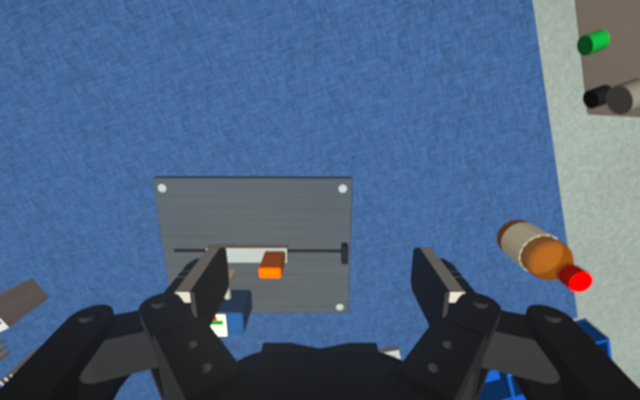

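The wrist view shows bed corners at (154,177), (352,177) and (349,312), and the grip's top face at about (270,272).

```bash
cat >> h.py <<'E'
def jig(): return np.load('jig.npy')
def j2w(x,y):
    t,a,b=jig(); return np.array([a+x*np.cos(t)-y*np.sin(t), b+x*np.sin(t)+y*np.cos(t)])
def w2j(p):
    t,a,b=jig(); d=np.asarray(p[:2])-[a,b]; return np.array([d[0]*np.cos(t)+d[1]*np.sin(t), -d[0]*np.sin(t)+d[1]*np.cos(t)])
def dtool(x,y,z,yaw=None):
    # tool-axis units to reach world x,y,z with tool down
    s=r.sense(); w=s['tcp_rot'][2]; d=np.array([x,y,z])-s['eef_pos']
    c,n=np.cos(w),np.sin(w)
    return np.round(np.array([c*d[0]+n*d[1], n*d[0]-c*d[1], -d[2]])/40,3), (None if yaw is None else round(-np.degrees((yaw-w+np.pi)%(2*np.pi)-np.pi)/6,3))
E
python3 - <<'E'
from h import *
f=load('w1')
t,o,e=fit2([(-90,-70),(-90,170),(100,170)],[px(f,154,177,12),px(f,352,177,12),px(f,349,312,12)])
print(t,o,e); np.save('jig.npy',[t,*o])
print(w2j(px(f,270,272,68)))
print('side check')
g=load('side0')
for p in((-90,-70),(100,-70),(100,170),(-90,170)): print(p,proj(g,[*j2w(*p),12]), proj(load('top0'),[*j2w(*p),12]))
w=j2w(5,78); print(w, dtool(*w,131,np.pi+t))
E
```

```text
-0.3435247455633016 [531.66181661  64.46840131] [2.37275564 1.99064818 0.71370334]
[ 4.62180795 74.6374044 ]
side check
(-90, -70) [275.48088401 215.94188308] [316.08204596 232.22336333]
(100, -70) [347.27687954 212.01237109] [336.08093399 181.04027912]
(100, 170) [337.80910804 158.84790164] [271.75785431 156.40672717]
(-90, 170) [275.18296306 161.87914066] [250.61312552 206.7298219 ]
[562.64070613 136.22708304] (array([-2.722, -1.322,  2.497]), np.float64(0.05))
```

play_rows --rows '[{"dp": [-0.7,-0.35,0.5],"turn": [0,0,0],"fingers": 0.1},{"dp": [-0.7,-0.35,0.5],"turn": [0,0,0],"fingers": 0.2},{"dp": [-0.7,-0.35,0.5],"turn": [0,0,0],"fingers": 0.2},{"dp": [-0.6,-0.35,0.5],"turn": [0,0,0],"fingers": 0.2},{"dp": [0,0,0],"turn": [0,0,0],"fingers": 0.2}]'

```text
clock: 1.82
eef_pos: [560.8, 132.4, 147.5]
tcp_rot: [-3.139, -0.003, 2.807]
contact_force: [-1.6, -0.8, -0.4]
opening: 0.798
grasp_force: 0.0
```

```bash
python3 - <<'E'
from h import *
f=snap('wrist','w2'); s=r.sense(); print(s['clock'],s['eef_pos'],s['tcp_rot'],s['opening'])
E
```

```text
1.8667 [559.97006299 133.81702282 148.9308876 ] [-3.13941199 -0.00337883  2.80580118] 0.7957493675256836
```

View pics/w2.png

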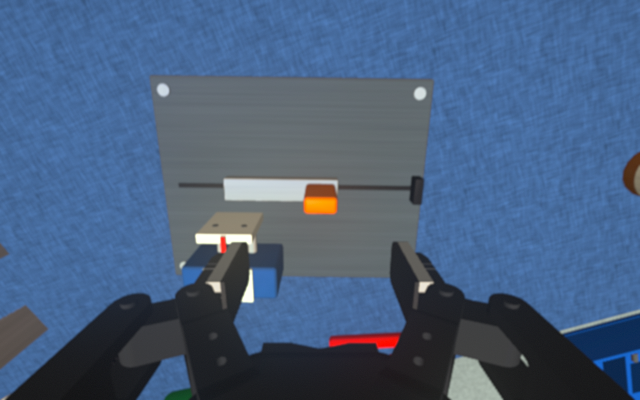

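The wrist view shows bed corners at (151,75), (433,79) and (416,277), and the grip's top at (304..337, 199..214). The backstop's top front edge runs from (196,235) to (256,235).

```bash
python3 - <<'E'
from h import *
from scipy.optimize import least_squares
f=load('w2');g=load('side0');h=load('top0'); c=lambda u,v:(245+u/5-.4,150+v/5-.4); d=lambda u,v:(265+u/4-.4,150+v/4-.4)
ob=[(f,-90,-70,12,(151,75)),(f,-90,170,12,(433,79)),(f,100,170,12,(416,277)),(f,30,-22,66,(196,235)),(f,30,22,66,(256,235)),
(g,-90,-70,12,d(50,272)),(g,100,-70,12,d(332,259)),(g,100,170,12,d(300,46)),(g,-90,170,12,d(50,55)),
(h,100,170,12,c(145,35)),(h,100,-70,12,c(460,155)),(h,-90,-70,12,c(360,408)),(h,-90,170,12,c(42,290))]
def res(q):
    np.save('jig.npy',q); return np.ravel([proj(k,[*j2w(x,y),z])-p for k,x,y,z,p in ob])
s=least_squares(res,np.load('jig.npy'),x_scale=[.01,1,1],loss='soft_l1',diff_step=1e-5); res(s.x)
print(s.x,res(s.x).reshape(-1,2).round(1).tolist())
print('w only',fit2([o[1:3] for o in ob[:5]],[px(f,*o[4],o[3]) for o in ob[:5]]))
print('grip',w2j(px(f,320,206,68)),px(f,320,206,68), 'hs side/top')
w=j2w(5,w2j(px(f,320,206,68))[1]); print(w,dtool(*w,35,np.pi+s.x[0]))
E
```

```text
[-3.43028059e-01  5.33073278e+02  6.33226160e+01] [[-2.1, 0.9], [2.3, -0.7], [-2.0, 1.3], [0.6, -0.2], [-3.1, 0.2], [-1.0, -1.5], [0.4, -2.2], [-1.2, -2.2], [-1.4, -1.4], [-1.5, -0.6], [-0.2, 0.0], [-0.2, 0.6], [-2.0, -1.2]]
w only (np.float64(-0.33931615536222026), array([533.20506974,  64.10264506]), array([1.65691529, 2.66891329, 1.02853781, 1.39619762, 1.53800955]))
grip [ 4.76723196 74.20530245] [562.52100521 131.60134449  68.        ] hs side/top
[562.74021231 131.52305522] (array([-0.084, -0.031,  2.848]), np.float64(0.069))
```

play_rows --rows '[{"dp": [-0.08,-0.03,0.7],"turn": [0,0,0.07],"fingers": 0.2},{"dp": [0,0,0.8],"turn": [0,0,0],"fingers": 0.3},{"dp": [0,0,0.8],"turn": [0,0,0],"fingers": 0.3},{"dp": [0,0,0.5],"turn": [0,0,0],"fingers": 0.3},{"dp": [0,0,0],"turn": [0,0,0],"fingers": 0.4}]'

```text
clock: 2.28
eef_pos: [559.8, 133.3, 36.0]
tcp_rot: [-3.138, -0.006, 2.8]
contact_force: [-0.7, -0.1, 0.3]
opening: 0.6
grasp_force: 0.0
```

play_rows --rows '[{"dp": [0,0,0],"turn": [0,0,0],"fingers": 0.6},{"dp": [0,0,0],"turn": [0,0,0],"fingers": 0.8},{"dp": [0,0,0],"turn": [0,0,0],"fingers": 0.9},{"dp": [0,0,0],"turn": [0,0,0],"fingers": 0.9},{"dp": [0,0,0],"turn": [0,0,0],"fingers": 0.9}]'

```text
clock: 2.7
eef_pos: [563.9, 133.0, 41.1]
tcp_rot: [3.14, 0.001, 2.797]
contact_force: [-4.2, 2.4, 8.1]
opening: 0.295
grasp_force: 42.5
```

play_rows --rows '[{"dp": [0,0,0],"turn": [0,0,0],"fingers": 0.9},{"dp": [0,0.3,0],"turn": [0,0,0],"fingers": 0.9},{"dp": [0,0.4,0],"turn": [0,0,0],"fingers": 0.9},{"dp": [0,0.4,0],"turn": [0,0,0],"fingers": 0.9},{"dp": [0,0.3,0],"turn": [0,0,0],"fingers": 0.9}]'

```text
clock: 3.12
eef_pos: [583.1, 185.9, 41.1]
tcp_rot: [3.141, 0.001, 2.797]
contact_force: [-3.9, -1.9, 7.9]
opening: 0.298
grasp_force: 42.5
```

play_rows --rows '[{"dp": [0,0.1,0],"turn": [0,0,0],"fingers": 0.9},{"dp": [0,0.1,0],"turn": [0,0,0],"fingers": 0.9},{"dp": [0,0.05,0],"turn": [0,0,0],"fingers": 0.9},{"dp": [0,0,0],"turn": [0,0,0],"fingers": 0.9}]'

```text
clock: 3.45
eef_pos: [585.4, 192.4, 41.0]
tcp_rot: [-3.138, 0.0, 2.799]
contact_force: [-5.4, -13.8, 13.2]
opening: 0.298
grasp_force: 43.2
```

```bash
python3 - <<'E'
from h import *
s=r.sense(); print(s['contact_force'],s['eef_pos'],w2j(s['eef_pos']))
E
```

```text
[ -5.39059892 -13.84590195  13.18576843] [585.37040145 192.42122404  41.0427167 ] [  5.82925932 139.16702006]
```

play_rows --rows '[{"dp": [0,-0.06,0],"turn": [0,0,0],"fingers": 0.7},{"dp": [0,0,0],"turn": [0,0,0],"fingers": 0.4},{"dp": [0,0,0],"turn": [0,0,0],"fingers": 0.3},{"dp": [0,0,-0.5],"turn": [0,0,0],"fingers": 0.3},{"dp": [0,0,-0.9],"turn": [0,0,0],"fingers": 0.3}]'

```text
clock: 3.87
eef_pos: [582.6, 191.4, 92.7]
tcp_rot: [-3.138, -0.005, 2.798]
contact_force: [-0.2, 0.4, 0.5]
opening: 0.697
grasp_force: 0.0
```

play_rows --rows '[{"dp": [0,0,-1],"turn": [0,0,0],"fingers": 0.1},{"dp": [0,0,-1],"turn": [0,0,0],"fingers": 0},{"dp": [-0.1,-0.8,-0.4],"turn": [0,0,0],"fingers": 0},{"dp": [-0.17,-0.98,0],"turn": [0,0,0],"fingers": 0},{"dp": [-0.17,-0.98,0],"turn": [0,0,0],"fingers": 0}]'

```text
clock: 4.28
eef_pos: [565.3, 82.0, 193.6]
tcp_rot: [3.14, 0.004, 2.8]
contact_force: [0.5, -0.0, 0.2]
opening: 1.0
grasp_force: 0.0
```

play_rows --rows '[{"dp": [-0.17,-0.98,0],"turn": [0,0,0],"fingers": 0},{"dp": [-0.17,-0.98,0],"turn": [0,0,0],"fingers": 0},{"dp": [-0.17,-0.98,0],"turn": [0,0,0],"fingers": 0},{"dp": [-0.17,-0.98,0],"turn": [0,0,0],"fingers": 0},{"dp": [-0.17,-0.98,0],"turn": [0,0,0],"fingers": 0}]'

```text
clock: 4.7
eef_pos: [529.9, -115.5, 191.9]
tcp_rot: [3.142, 0.002, 2.798]
contact_force: [0.8, 0.1, -0.1]
opening: 1.002
grasp_force: 0.0
```

play_rows --rows '[{"dp": [0,0,0],"turn": [0,0,-1],"fingers": 0},{"dp": [0,0,0],"turn": [0,0,-1],"fingers": 0},{"dp": [0,0,0],"turn": [0,0,-1],"fingers": 0},{"dp": [0,0,0],"turn": [0,0,-1],"fingers": 0},{"dp": [0,0,0],"turn": [0,0,0],"fingers": 0}]'

```text
clock: 5.12
eef_pos: [530.4, -114.0, 191.7]
tcp_rot: [-3.141, 0.001, -3.062]
contact_force: [0.7, -0.5, 0.2]
opening: 1.0
grasp_force: 0.0
```

```bash
python3 - <<'E'
from h import *
f=snap('wrist','w3'); s=r.sense(); print(s['clock'],s['eef_pos'],s['tcp_rot'],s['opening'],s['qpos'])
E
```

```text
5.1667 [ 530.37294081 -113.86081628  191.6363647 ] [-3.14121598e+00  8.33198038e-04 -3.06871079e+00] 0.998883425653671 [-2.14156909e-01  2.68437846e-01  1.85026487e+00 -1.46954538e-04
  1.02198419e+00 -1.85775834e+00]
```

View pics/w3.png

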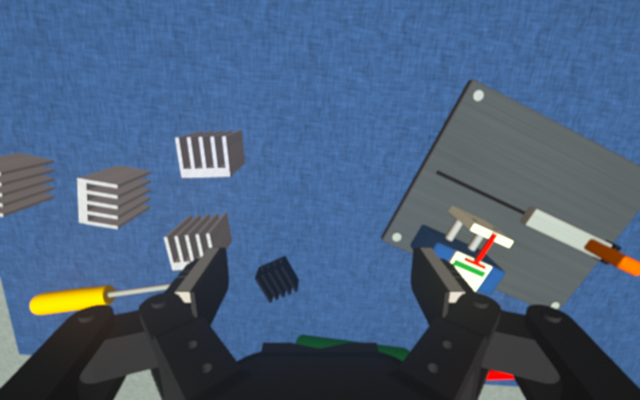

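The target heatsink's top face has its corners at about (176,138), (224,134), (229,176) and (181,178), with the flat back at the lower edge. The lock is clearly at its end and the bay is free.

```bash
python3 - <<'E'
from h import *
f=load('w3');h=load('top0'); c=lambda u,v:(245+u/5-.4,150+v/5-.4)
J=[(-18,-22),(-18,22),(18,22),(18,-22)]
a=fit2(J,[px(f,*p,60) for p in((176,138),(224,134),(229,176),(181,178))]); print(a)
b=fit2(J,[px(h,*c(*p),60) for p in((772,308),(703,314),(698,255),(768,250))]); print(b)
print(dtool(*a[1],150,np.pi+a[0]))
E
```

```text
(np.float64(0.12073933768971905), array([ 512.65494752, -219.25955731]), array([1.51097683, 1.20190321, 0.78722605, 0.43823237]))
(np.float64(0.0954138810179101), array([ 513.58185077, -219.99174367]), array([1.42718215, 2.59490108, 1.93324349, 2.59746037]))
(array([ 0.634, -2.596,  1.041]), np.float64(-0.457))
```

play_rows --rows '[{"dp": [0.21,-0.86,0],"turn": [0,0,-0.43],"fingers": 0},{"dp": [0.21,-0.86,0.3],"turn": [0,0,0],"fingers": 0},{"dp": [0.1,-0.86,0.3],"turn": [0,0,0],"fingers": 0},{"dp": [0,0,0.4],"turn": [0,0,0],"fingers": 0},{"dp": [0,0,0],"turn": [0,0,0],"fingers": 0}]'

```text
clock: 5.58
eef_pos: [518.7, -219.3, 148.9]
tcp_rot: [3.14, -0.003, -3.028]
contact_force: [-1.1, 0.1, -0.6]
opening: 0.999
grasp_force: 0.0
```

```bash
python3 - <<'E'
from h import *
s=r.sense(); print(s['eef_pos'],s['tcp_rot'],dtool(513,-219.5,16,np.pi+.115))
E
```

```text
[ 518.67974688 -219.33000691  148.93063191] [ 3.14006527e+00 -2.93150684e-03 -3.02787443e+00] (array([0.142, 0.012, 3.323]), np.float64(-0.012))
```

play_rows --rows '[{"dp": [0.14,0.01,0.4],"turn": [0,0,0],"fingers": 0},{"dp": [0,0,0.9],"turn": [0,0,0],"fingers": 0},{"dp": [0,0,0.9],"turn": [0,0,0],"fingers": 0},{"dp": [0,0,0.8],"turn": [0,0,0],"fingers": 0},{"dp": [0,0,0.32],"turn": [0,0,0],"fingers": 0.1}]'

```text
clock: 6.0
eef_pos: [512.8, -216.9, 15.6]
tcp_rot: [3.139, -0.004, -3.023]
contact_force: [-0.7, 0.6, -1.1]
opening: 0.904
grasp_force: 0.0
```

play_rows --rows '[{"dp": [0,0,0],"turn": [0,0,0],"fingers": 0.3},{"dp": [0,0,0],"turn": [0,0,0],"fingers": 0.45},{"dp": [0,0,0],"turn": [0,0,0],"fingers": 0.6},{"dp": [0,0,0],"turn": [0,0,0],"fingers": 0.7},{"dp": [0,0,0],"turn": [0,0,0],"fingers": 0.7}]'

```text
clock: 6.42
eef_pos: [515.9, -219.1, 20.4]
tcp_rot: [-3.14, 0.003, -3.022]
contact_force: [-0.0, 1.4, 5.9]
opening: 0.511
grasp_force: 41.5
```

play_rows --rows '[{"dp": [0,0,-0.1],"turn": [0,0,0],"fingers": 0.7},{"dp": [0,0,-0.4],"turn": [0,0,0],"fingers": 0.7},{"dp": [0,0,-0.9],"turn": [0,0,0],"fingers": 0.7},{"dp": [0,0,-0.8],"turn": [0,0,0],"fingers": 0.7},{"dp": [0,0,0],"turn": [0,0,0],"fingers": 0.7}]'

```text
clock: 6.83
eef_pos: [517.9, -220.2, 112.8]
tcp_rot: [-3.137, 0.008, -3.022]
contact_force: [1.4, -1.3, -0.3]
opening: 0.504
grasp_force: 41.4
```

```bash
python3 - <<'E'
from h import *
s=r.sense(); print(s['eef_pos'],s['tcp_rot'],s['opening']*85,s['grasp_force'],s['contact_force'])
t=jig()[0]
for x in (-60,):
    w=j2w(x,0); print(w,dtool(*w,105,np.pi-0.343))
f=snap('side','s2')
cv2.imwrite('pics/s2c.png',cv2.resize(cv2.cvtColor(f['pixels'][130:290,270:430],cv2.COLOR_RGB2BGR),None,fx=3.5,fy=3.5))
E
```

```text
[ 517.90753099 -220.20372595  112.78026266] [-3.13703476  0.00779153 -3.02209347] 42.8125911984369 41.38069481123239 [ 1.40172653 -1.2619316  -0.2945274 ]
[476.56884621  83.50303258] (array([0.121, 7.662, 0.195]), np.float64(4.417))
```

View pics/s2c.png

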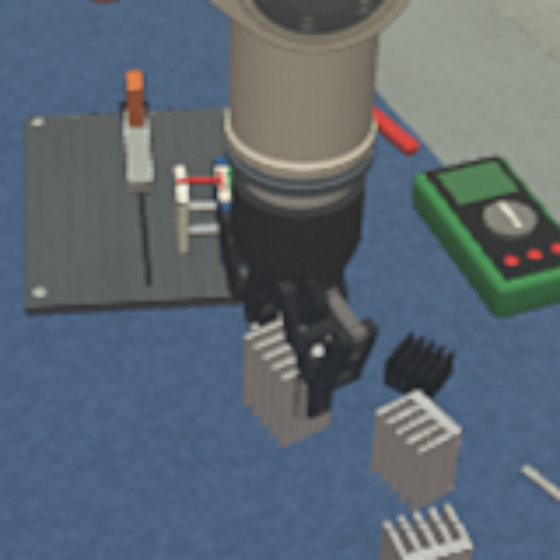

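The heatsink is held and lifted in the gripper, and the lock is at its end. Next I turn it and carry it over to the fixture.

play_rows --rows '[{"dp": [0,0,0],"turn": [0,0,0.7],"fingers": 0.7},{"dp": [0,0,0],"turn": [0,0,1],"fingers": 0.7},{"dp": [0,0,0],"turn": [0,0,1],"fingers": 0.7},{"dp": [0,0,0],"turn": [0,0,1],"fingers": 0.7},{"dp": [0,0,0],"turn": [0,0,0.7],"fingers": 0.7}]'

```text
clock: 7.3
eef_pos: [513.7, -218.4, 105.5]
tcp_rot: [3.142, -0.002, 2.795]
contact_force: [0.6, -0.2, -1.6]
opening: 0.505
grasp_force: 41.1
```

play_rows --rows '[{"dp": [0.22,0.42,0],"turn": [0,0,0],"fingers": 0.7},{"dp": [0.4,0.8,0],"turn": [0,0,0],"fingers": 0.7},{"dp": [0.4,0.8,0],"turn": [0,0,0],"fingers": 0.7},{"dp": [0.4,0.8,0],"turn": [0,0,0],"fingers": 0.7},{"dp": [0.4,0.8,0],"turn": [0,0,0],"fingers": 0.7}]'

```text
clock: 7.72
eef_pos: [493.0, -56.5, 105.6]
tcp_rot: [-3.141, -0.001, 2.8]
contact_force: [1.2, 0.5, -1.1]
opening: 0.51
grasp_force: 41.2
```

play_rows --rows '[{"dp": [0.4,0.8,0],"turn": [0,0,0],"fingers": 0.7},{"dp": [0.4,0.8,0],"turn": [0,0,0],"fingers": 0.7},{"dp": [0.4,0.8,0],"turn": [0,0,0],"fingers": 0.7},{"dp": [0.22,0.42,0],"turn": [0,0,0],"fingers": 0.7},{"dp": [0,0,0],"turn": [0,0,0],"fingers": 0.7}]'

```text
clock: 8.13
eef_pos: [477.2, 70.4, 105.8]
tcp_rot: [-3.142, -0.002, 2.803]
contact_force: [-0.0, -0.4, -0.8]
opening: 0.512
grasp_force: 41.4
```

```bash
python3 - <<'E'
from h import *
f=snap('wrist','w4');s=r.sense(); print(s['eef_pos'],s['tcp_rot'],w2j(s['eef_pos']),s['contact_force'])
w=j2w(-25,-.5); print(w,dtool(*w,37,np.pi-0.343))
E
```

```text
[477.55175183  68.90955529 105.81191058] [-3.14102520e+00 -1.20679957e-03  2.80360163e+00] [-54.16598376 -13.41267823] [ 0.84006755 -1.22410818 -1.73940799]
[509.36159449  71.26025266] (array([-0.731,  0.319,  1.72 ]), np.float64(0.048))
```

View pics/w4.png

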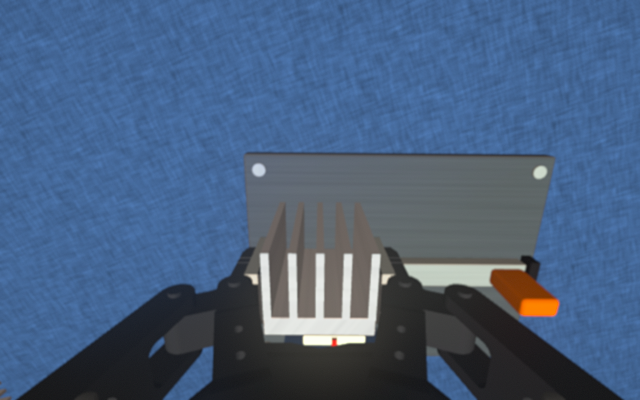

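The view shows the heatsink square in the grip, with its top face at (262..380, 253) to (264..376, 335). Behind it are the backstop's top at (303..365, 340) and the red pointer at (334,342).

```bash
python3 - <<'E'
from h import *
f=load('w4')
for u,v,z in((262,253,145),(380,253,145),(264,335,145),(376,335,145),(303,340,66),(365,340,66),(334,342,66),(246,153,12),(553,156,12)): print((u,v),w2j(px(f,u,v,z)))
E
```

```text
(262, 253) [-75.18659798 -33.76692898]
(380, 253) [-75.36766135   9.55925558]
(264, 335) [-38.89439586 -34.70490177]
(376, 335) [-39.07381739  10.1296971 ]
(303, 340) [ 33.75903961 -23.7784536 ]
(365, 340) [33.58357028 20.19873895]
(334, 342) [35.39442593 -1.76046669]
(246, 153) [-90.57829627 -68.54658615]
(553, 156) [-89.29866296 165.75524683]
```

play_rows --rows '[{"dp": [-0.35,0.14,0.2],"turn": [0,0,0.04],"fingers": 0.7},{"dp": [-0.35,0.14,0.5],"turn": [0,0,0],"fingers": 0.7},{"dp": [0,0,0.7],"turn": [0,0,0],"fingers": 0.7},{"dp": [0,0,0.35],"turn": [0,0,0],"fingers": 0.7},{"dp": [0,0,0],"turn": [0,0,0],"fingers": 0.7}]'

```text
clock: 8.6
eef_pos: [507.1, 67.2, 33.6]
tcp_rot: [-3.139, -0.004, 2.795]
contact_force: [-0.5, -0.5, -0.5]
opening: 0.51
grasp_force: 41.2
```

play_rows --rows '[{"dp": [0,0,0],"turn": [0,0,0],"fingers": 0.7},{"dp": [0,0,0.04],"turn": [0,0,0],"fingers": 0.7},{"dp": [0,0,0],"turn": [0,0,0],"fingers": 0.7}]'

```text
clock: 8.85
eef_pos: [509.1, 68.2, 35.6]
tcp_rot: [3.141, 0.001, 2.796]
contact_force: [-0.3, 0.1, -0.9]
opening: 0.51
grasp_force: 41.2
```

```bash
python3 - <<'E'
from h import *
s=r.sense(); print(s['eef_pos'],s['tcp_rot'],w2j(s['eef_pos']),s['contact_force'])
E
```

```text
[509.10312721  68.21400074  35.57651989] [3.14118905e+00 8.78954971e-04 2.79589463e+00] [-24.2188319   -3.45571184] [-0.28580952  0.11831675 -0.86522002]
```

play_rows --rows '[{"dp": [0,0.03,0.04],"turn": [0,0,0],"fingers": 0.7},{"dp": [0,0,0.03],"turn": [0,0,0],"fingers": 0.7},{"dp": [0,0,0],"turn": [0,0,0],"fingers": 0.7},{"dp": [0,0,0],"turn": [0,0,0],"fingers": 0.7}]'

```text
clock: 9.18
eef_pos: [509.2, 69.8, 32.3]
tcp_rot: [3.141, 0.0, 2.796]
contact_force: [0.0, -0.1, -1.2]
opening: 0.511
grasp_force: 41.2
```

```bash
python3 - <<'E'
from h import *
s=r.sense(); print(s['eef_pos'],s['tcp_rot'],w2j(s['eef_pos']),s['contact_force'])
E
```

```text
[509.20763106  69.75825952  32.32013923] [3.14143362e+00 3.05189619e-04 2.79647202e+00] [-24.63981282  -1.96627191] [ 0.01744818 -0.05135183 -1.1600194 ]
```

play_rows --rows '[{"dp": [-0.2,0,0],"turn": [0,0,0],"fingers": 0.7},{"dp": [-0.3,0,0],"turn": [0,0,0],"fingers": 0.7},{"dp": [-0.2,0,0],"turn": [0,0,0],"fingers": 0.7},{"dp": [-0.1,0,0],"turn": [0,0,0],"fingers": 0.7},{"dp": [0,0,0],"turn": [0,0,0],"fingers": 0.7}]'

```text
clock: 9.6
eef_pos: [541.2, 58.4, 32.3]
tcp_rot: [3.141, 0.002, 2.796]
contact_force: [2.2, 1.2, 2.2]
opening: 0.509
grasp_force: 41.5
```

play_rows --rows '[{"dp": [-0.06,0,0],"turn": [0,0,0],"fingers": 0.7},{"dp": [-0.06,0,0],"turn": [0,0,0],"fingers": 0.7},{"dp": [-0.06,0,0],"turn": [0,0,0],"fingers": 0.7},{"dp": [-0.06,0,0],"turn": [0,0,0],"fingers": 0.7},{"dp": [0,0,0],"turn": [0,0,0],"fingers": 0.7}]'

```text
clock: 10.02
eef_pos: [547.3, 55.7, 32.2]
tcp_rot: [-3.141, -0.002, 2.796]
contact_force: [-3.2, 1.5, 6.7]
opening: 0.512
grasp_force: 42.2
```

```bash
python3 - <<'E'
from h import *
s=r.sense(); t=jig()[0]; F=s['contact_force']; print(s['eef_pos'],s['tcp_rot'],w2j(s['eef_pos']),F,F[0]*np.cos(t)+F[1]*np.sin(t))
E
```

```text
[547.29838799  55.6618783   32.20844656] [-3.14091844e+00 -2.04542934e-03  2.79619114e+00] [15.97297741 -2.42994968] [-3.23434396  1.51000776  6.67601619] -3.5537892058785294
```

play_rows --rows '[{"dp": [0,0,-0.03],"turn": [0,0,0],"fingers": 0.7},{"dp": [-0.05,0,0],"turn": [0,0,0],"fingers": 0.7},{"dp": [-0.05,0,0],"turn": [0,0,0],"fingers": 0.7},{"dp": [0,0,0],"turn": [0,0,0],"fingers": 0.7},{"dp": [0,0,0],"turn": [0,0,0],"fingers": 0.7}]'

```text
clock: 10.43
eef_pos: [551.0, 54.2, 32.9]
tcp_rot: [-3.141, -0.002, 2.796]
contact_force: [-4.8, 2.1, 1.4]
opening: 0.512
grasp_force: 41.4
```

```bash
cat > m.py <<'E'
from h import *
s=r.sense(); t=jig()[0]; F=s['contact_force']; print(s['clock'],s['eef_pos'],s['tcp_rot'],w2j(s['eef_pos']),F,F[0]*np.cos(t)+F[1]*np.sin(t))
def blobs(f):
    P=f['pixels'][140:220,300:380].astype(int); R,G,B=P[...,0],P[...,1],P[...,2]
    for n,m in(('red',(R>140)&(G<80)&(B<80)),('green',(G>R+40)&(G>B+30))):
        v,u=np.nonzero(m); print(n,len(u),(u.mean()+300,v.mean()+140,u.min()+300,u.max()+300) if len(u) else '')
blobs(load('side0')); blobs(snap('side','sm'))
E
python3 m.py
```

```text
10.4333 [550.98595428  54.20607648  32.90537285] [-3.14077872e+00 -2.13710717e-03  2.79622062e+00] [19.93535281 -2.56066019] [-4.82526867  2.0661754   1.35294143] -5.239089058268602
red 148 (np.float64(366.5472972972973), np.float64(165.72972972972974), np.int64(322), np.int64(379))
green 12 (np.float64(335.5833333333333), np.float64(181.16666666666666), np.int64(335), np.int64(336))
red 148 (np.float64(366.5945945945946), np.float64(165.59459459459458), np.int64(307), np.int64(379))
green 6 (np.float64(336.0), np.float64(181.5), np.int64(336), np.int64(336))
```

play_rows --rows '[{"dp": [-0.04,0,0],"turn": [0,0,0],"fingers": 0.7},{"dp": [-0.04,0.01,0],"turn": [0,0,0],"fingers": 0.7},{"dp": [0,0,0],"turn": [0,0,0],"fingers": 0.7},{"dp": [0,0,0],"turn": [0,0,0],"fingers": 0.7},{"dp": [0,0,0],"turn": [0,0,0],"fingers": 0.7}]'

```text
clock: 10.9
eef_pos: [553.2, 53.5, 32.7]
tcp_rot: [-3.14, -0.004, 2.796]
contact_force: [-7.8, 1.4, 1.8]
opening: 0.506
grasp_force: 41.6
```

```bash
python3 m.py; python3 - <<'E'
from h import *
f=snap('side','fin'); a=cv2.cvtColor(f['pixels'][145:215,285:375],cv2.COLOR_RGB2BGR)
b=cv2.imread('pics/side0.png')[145:215,285:375]; t=cv2.cvtColor(snap('top','fint')['pixels'][160:215,265:355],cv2.COLOR_RGB2BGR)
z=lambda i:cv2.resize(i,(390,290),interpolation=cv2.INTER_CUBIC)
cv2.imwrite('pics/last.png',np.vstack([np.hstack([z(a),z(b)]),np.hstack([z(t),z(load('wrist' if 0 else 'w4')['pixels'][:1,:1])])]))
E
```

```text
10.9 [553.16838508  53.51529363  32.67478243] [-3.14008804 -0.00374824  2.796324  ] [22.22297444 -2.47715903] [-7.78644994  1.431594    1.83429896] -7.814318180278398
red 148 (np.float64(366.5472972972973), np.float64(165.72972972972974), np.int64(322), np.int64(379))
green 12 (np.float64(335.5833333333333), np.float64(181.16666666666666), np.int64(335), np.int64(336))
red 152 (np.float64(365.57894736842104), np.float64(165.875), np.int64(307), np.int64(379))
green 2 (np.float64(336.0), np.float64(184.5), np.int64(336), np.int64(336))
```

View pics/last.png

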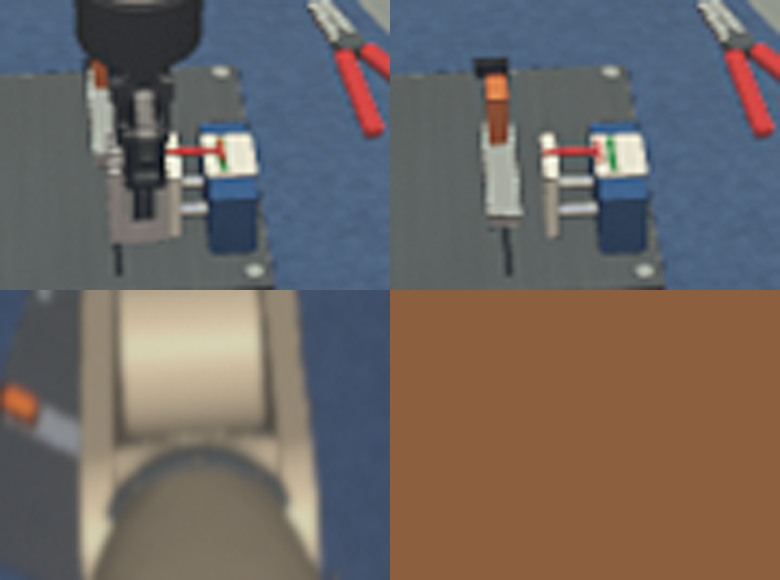

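The heatsink stands against the backstop, with the red pointer over the green mark at about (222,150) in the upper-left panel. The measured push is 7.8 N. I'll hold briefly, then hand in.

play_rows --rows '[{"dp": [0,0,0],"turn": [0,0,0],"fingers": 0.7},{"dp": [0,0,0],"turn": [0,0,0],"fingers": 0.7},{"dp": [0,0,0],"turn": [0,0,0],"fingers": 0.7},{"dp": [0,0,0],"turn": [0,0,0],"fingers": 0.7},{"dp": [0,0,0],"turn": [0,0,0],"fingers": 0.7}]'

```text
clock: 11.47
eef_pos: [553.2, 53.5, 32.7]
tcp_rot: [-3.14, -0.004, 2.796]
contact_force: [-7.5, 0.8, 1.3]
opening: 0.514
grasp_force: 41.6
```

```bash
python3 -c "
from h import *
F=r.sense()['contact_force'];print(F)
if 6<np.hypot(*F[:2])<10: print(r.sign_off())"
```

```text
[-7.50661703  0.78744132  1.34849335]
the job is handed in; nothing more can be done
None
```

I handed the job in with the lock at its end stop and the heatsink held upright against the backstop at about 7.5 N, pointer over the green mark; no verdict came back.

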